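# Rake nut blanks into an even layer in the preheat pan

### The arm

A 6-joint arm with a two-finger parallel gripper is mounted at the origin on the work surface. World frame = base frame: x ahead of the robot, y to its left, z up, the work surface at z = 0. Lengths are in m, angles in rad, forces in N, time in s.
With the tool pointing down it reaches from about 0.3 to 0.775 m from the base axis. Payload 14.6 kg.
Tool frame: the origin (TCP) lies at the very end of the fingers, on their centre line; the grasp point (between the pads) lies 19 mm behind it (pinch_z is the distance from the TCP to the grasp point, in m); z points along the fingers, y is the direction in which the jaws open and shut (so a half turn about z gives the same grasp; the last joint's range is limited). The gripper opens to 94 mm and grips with 3 to 60 N. Pads are 16 mm wide; open, the fingers measure 119 mm over their backs; the gripper's body (75 mm by 177 mm) begins 78 mm behind the grasp point.
Start: joints at [-1.32, 0.3, 1.521, -0, 1.321, -0.067], TCP at [0.172, -0.522, 0.205] pointing down, gripper open.
Joint ranges: [-3.03, 3.03], [-0.79, 2.21], [0.23, 2.52], [-1.04, 4.18], [0, 3.07], [-2.55, 2.55]. Speed limits (rad/s): [2.22, 2.22, 2.57, 3.14, 3.14, 3.14].

### API

Orientations are given as [roll, pitch, yaw] about the fixed x, y, z axes, in that order (R = Rz(yaw) Ry(pitch) Rx(roll)).
In Python, from station import get_obs, camera, hand_in, pinch_z gives the robot as it stands.
- The arm moves only by the tool servo_tool, never from a script. Its argument "moves" is a list that holds one entry, the list of rows, each a list of 7 numbers: the turn, a rotation vector about the tool's x, y, z normalised to -1 to 1, where 1 is pi/2 rad, then the shift along the tool's x, y, z normalised to -1 to 1, where 1 is 500 mm, then the closure, from 0 (fully open) to 1 (shut). In form: [[[rx, ry, rz, x, y, z, hand], ...]]. A call has 1 to 12 rows; each row is the pose to reach, as a shift and turn from the pose measured when the call began, along the tool's axes at that moment; what a row does not reach only later rows make up. A row lasts 1/12 s, in which the tool goes at most 41.7 mm and 7.16 degrees, less where a joint would pass 70% of its speed; a pose out of reach is approached as far as the arm can. A call with a number of a shift or a turn outside -1 to 1 is refused whole. A call with a gripper value outside its range is refused whole. The fingers move at their own pace and stop on an object; "squeeze" is the grip in N (left out, the last holds). Time passes only in rows, so rows that repeat a pose let the fingers close. It gives the time, the measured TCP pose, the force and the opening at its end, in the units of the state.
- get_obs(): the state, without advancing time (a new reading comes with each control period).
- camera(name): name is "scene" or "top"; returns a dict with "color" (400x640x3 uint8, red, green, blue), "intrinsics" (3x3 intrinsics, pixels), "distortion" ([k1, k2, p1, p2, k3] as OpenCV has them; the pictures are not rectified), "rvec" (rotation vector, rad) and "tvec" (3), from world to camera coordinates, as OpenCV has them. Camera axes: x right, y down, z forward; pixel columns grow to the right and rows downward; lengths in m; the calibration is good to about 2 mm. A picture is of the moment at which its call begins. There is no depth.
- hand_in(): hands the job in, once; it reports no verdict.
The state is a dict: "time_s": time; "qpos": joint angles; "joint_vel": joint speeds; "tau": joint torques, N m; "ee_pos": TCP position; "eef_rot": TCP orientation; "force": force on the tool from outside, world axes, zero at the start; "moment": the same for the moment, N m; "grip_width": finger opening in m.
Only numpy, scipy, OpenCV 4.12 (cv2) and the standard library are available. Lean on these libraries where they do the work, as an engineer would, in place of code of your own. Each camera call takes 0.05 s, during which the arm holds its last target.

### The job

Take the hand rake from its stand and rake the six nut blanks that lie bunched at one end of the preheat pan out along its bed into an even single layer, about two in each third of the pan's length. Keep the teeth riding on the sloping sprung bed as you pull, bearing on it with a light touch of a few newtons and never hard, and move the blanks with the rake only. Then stand the rake back in the slot of its stand and let go, leaving the other tools where they are.

Things in the scene. Friction and masses are not known exactly. Their poses are not given: they have to be found in the camera images.
- pan: Open steel preheat pan, fixed, 268 (x) by 152 (y) by 70 mm tall; walls 8 mm, inside 252 by 136 mm; small bail handle outside each end. Origin: centre of the underside; x along its length, z up. The blanks start bunched in the third at its -x end; the thirds of the bed divide at x = -42 and +42 mm.
- bed_edge (a point): Upper edge of the pan's bed plate, mid-width, at the inside of the -x end wall, 40 mm above the pan's underside; axes as the pan's. From here the flat plate slopes down towards pan +x by 0.02 to 0.09 rad, different every time and not measured: feel for it. The plate floats on springs, about 5000 N/m in all along its normal, 10 mm travel; made for light raking, 15 N at most.
- rake: Hand rake, 127 mm tall, 0.17 to 0.29 kg, standing upright in the stand. Origin: at the tooth tips, under its middle; z up the handle. Head 40 mm wide (y), 12 mm thick (x): four square teeth in a row along y, 36 mm long. Handle: square wooden grip 24 by 24 mm, sides along x and y, from 62 to 127 mm above the tips. It rakes along its x, either way.
- stand: Wooden rake stand, fixed: box 40 (x) by 70 (y) by 40 mm tall on a 70 by 100 mm foot 4 mm thick; open slot in its top 22 (x) by 52 (y) mm, slot floor 6 mm above the bench. Origin: centre of the underside. The rake's head stands in the slot with rake x along the stand's x, either way round.
- blank1: Chunky square iron nut blank, 22 by 22 by 16 mm thick, punched hole, about 55 g, lying flat on the bed. Origin: centre of the underside. The six are alike and start roughly in three files along the pan's x, at pan y about -40, 0 and +40 mm, two to a file at pan x about -80 and -48 mm.
- blank2: Chunky square iron nut blank, 22 by 22 by 16 mm thick, punched hole, about 55 g, lying flat on the bed. Origin: centre of the underside. The six are alike and start roughly in three files along the pan's x, at pan y about -40, 0 and +40 mm, two to a file at pan x about -80 and -48 mm.
- blank3: Chunky square iron nut blank, 22 by 22 by 16 mm thick, punched hole, about 55 g, lying flat on the bed. Origin: centre of the underside. The six are alike and start roughly in three files along the pan's x, at pan y about -40, 0 and +40 mm, two to a file at pan x about -80 and -48 mm.
- blank4: Chunky square iron nut blank, 22 by 22 by 16 mm thick, punched hole, about 55 g, lying flat on the bed. Origin: centre of the underside. The six are alike and start roughly in three files along the pan's x, at pan y about -40, 0 and +40 mm, two to a file at pan x about -80 and -48 mm.
- blank5: Chunky square iron nut blank, 22 by 22 by 16 mm thick, punched hole, about 55 g, lying flat on the bed. Origin: centre of the underside. The six are alike and start roughly in three files along the pan's x, at pan y about -40, 0 and +40 mm, two to a file at pan x about -80 and -48 mm.
- blank6: Chunky square iron nut blank, 22 by 22 by 16 mm thick, punched hole, about 55 g, lying flat on the bed. Origin: centre of the underside. The six are alike and start roughly in three files along the pan's x, at pan y about -40, 0 and +40 mm, two to a file at pan x about -80 and -48 mm.
- header_a: Bolt-heading tool, flat iron bar 202 mm long with a round holed head, lying near the rake stand. Bystander. Origin: underside, middle of its length.
- header_b: Second bolt-heading tool, same shape, lying at the back of the bench. Bystander. Origin: underside, middle of its length.
- bushing: Bronze bushing, 42 mm across, 30 mm tall, standing near the rake stand. Bystander. Origin: centre of the underside.
- lantern: Tin lantern base, 90 mm across, 70 mm tall, at the back. Bystander. Origin: centre of the underside.

How it is judged:
On the way, in this order (a step that is already met when the one before it is completed fails the run):
1. the rake is lifted clear of its stand (z of rake in the frame of stand above 0.06 m), for 0.1 s.
2. past the middle of the pan, the rake rides on the pan's bed, pressing with more than 1 N (x of rake in the frame of pan between 0 and 0.126 m and z of rake in the frame of pan below 0.045 m and contact force between rake and pan above 1 N), for 0.25 s.
At the end, for the whole second after the job is handed in: All six blanks rest flat (0.25 rad) in the pan, none on another (centres over 16 mm apart in plan), one to three in each third of its length; the rake rests standing in its stand: within 15 mm of its centre, tips under 14 mm above its underside, leaning under 0.35 rad (x of blank1 in the frame of pan between -0.126 and 0.126 m and y of blank1 in the frame of pan between -0.068 and 0.068 m and z of each of blank1, blank2, blank3, blank4, blank5, blank6 in the frame of pan below 0.06 m and angle between each of blank1, blank2, blank3, blank4, blank5, blank6's own z axis and vertical below 0.25 rad and linear speed of each of blank1, blank2, blank3, blank4, blank5, blank6, rake below 0.02 m/s and x of blank2 in the frame of pan between -0.126 and 0.126 m and y of blank2 in the frame of pan between -0.068 and 0.068 m and x of blank3 in the frame of pan between -0.126 and 0.126 m and y of blank3 in the frame of pan between -0.068 and 0.068 m and x of blank4 in the frame of pan between -0.126 and 0.126 m and y of blank4 in the frame of pan between -0.068 and 0.068 m and x of blank5 in the frame of pan between -0.126 and 0.126 m and y of blank5 in the frame of pan between -0.068 and 0.068 m and x of blank6 in the frame of pan between -0.126 and 0.126 m and y of blank6 in the frame of pan between -0.068 and 0.068 m and horizontal distance between blank1 and blank2 above 0.016 m and horizontal distance between each of blank1, blank2 and blank3 above 0.016 m and horizontal distance between each of blank1, blank2, blank3 and blank4 above 0.016 m and horizontal distance between each of blank1, blank2, blank3, blank4 and blank5 above 0.016 m and horizontal distance between each of blank1, blank2, blank3, blank4, blank5 and blank6 above 0.016 m and x of any of blank1, blank2, blank3, blank4, blank5, blank6 in the frame of pan below -0.042 m and not (x of each of blank1, blank2, blank3, blank4 in the frame of pan below -0.042 m or x of each of blank1, blank2, blank3, blank5 in the frame of pan below -0.042 m or x of each of blank1, blank2, blank3, blank6 in the frame of pan below -0.042 m or x of each of blank1, blank2, blank4, blank5 in the frame of pan below -0.042 m or x of each of blank1, blank2, blank4, blank6 in the frame of pan below -0.042 m or x of each of blank1, blank2, blank5, blank6 in the frame of pan below -0.042 m or x of each of blank1, blank3, blank4, blank5 in the frame of pan below -0.042 m or x of each of blank1, blank3, blank4, blank6 in the frame of pan below -0.042 m or x of each of blank1, blank3, blank5, blank6 in the frame of pan below -0.042 m or x of each of blank1, blank4, blank5, blank6 in the frame of pan below -0.042 m or x of each of blank2, blank3, blank4, blank5 in the frame of pan below -0.042 m or x of each of blank2, blank3, blank4, blank6 in the frame of pan below -0.042 m or x of each of blank2, blank3, blank5, blank6 in the frame of pan below -0.042 m or x of each of blank2, blank4, blank5, blank6 in the frame of pan below -0.042 m or x of each of blank3, blank4, blank5, blank6 in the frame of pan below -0.042 m) and (x of blank1 in the frame of pan between -0.042 and 0.042 m or x of blank2 in the frame of pan between -0.042 and 0.042 m or x of blank3 in the frame of pan between -0.042 and 0.042 m or x of blank4 in the frame of pan between -0.042 and 0.042 m or x of blank5 in the frame of pan between -0.042 and 0.042 m or x of blank6 in the frame of pan between -0.042 and 0.042 m) and not ((x of blank1 in the frame of pan between -0.042 and 0.042 m and x of blank2 in the frame of pan between -0.042 and 0.042 m and x of blank3 in the frame of pan between -0.042 and 0.042 m and x of blank4 in the frame of pan between -0.042 and 0.042 m) or (x of blank1 in the frame of pan between -0.042 and 0.042 m and x of blank2 in the frame of pan between -0.042 and 0.042 m and x of blank3 in the frame of pan between -0.042 and 0.042 m and x of blank5 in the frame of pan between -0.042 and 0.042 m) or (x of blank1 in the frame of pan between -0.042 and 0.042 m and x of blank2 in the frame of pan between -0.042 and 0.042 m and x of blank3 in the frame of pan between -0.042 and 0.042 m and x of blank6 in the frame of pan between -0.042 and 0.042 m) or (x of blank1 in the frame of pan between -0.042 and 0.042 m and x of blank2 in the frame of pan between -0.042 and 0.042 m and x of blank4 in the frame of pan between -0.042 and 0.042 m and x of blank5 in the frame of pan between -0.042 and 0.042 m) or (x of blank1 in the frame of pan between -0.042 and 0.042 m and x of blank2 in the frame of pan between -0.042 and 0.042 m and x of blank4 in the frame of pan between -0.042 and 0.042 m and x of blank6 in the frame of pan between -0.042 and 0.042 m) or (x of blank1 in the frame of pan between -0.042 and 0.042 m and x of blank2 in the frame of pan between -0.042 and 0.042 m and x of blank5 in the frame of pan between -0.042 and 0.042 m and x of blank6 in the frame of pan between -0.042 and 0.042 m) or (x of blank1 in the frame of pan between -0.042 and 0.042 m and x of blank3 in the frame of pan between -0.042 and 0.042 m and x of blank4 in the frame of pan between -0.042 and 0.042 m and x of blank5 in the frame of pan between -0.042 and 0.042 m) or (x of blank1 in the frame of pan between -0.042 and 0.042 m and x of blank3 in the frame of pan between -0.042 and 0.042 m and x of blank4 in the frame of pan between -0.042 and 0.042 m and x of blank6 in the frame of pan between -0.042 and 0.042 m) or (x of blank1 in the frame of pan between -0.042 and 0.042 m and x of blank3 in the frame of pan between -0.042 and 0.042 m and x of blank5 in the frame of pan between -0.042 and 0.042 m and x of blank6 in the frame of pan between -0.042 and 0.042 m) or (x of blank1 in the frame of pan between -0.042 and 0.042 m and x of blank4 in the frame of pan between -0.042 and 0.042 m and x of blank5 in the frame of pan between -0.042 and 0.042 m and x of blank6 in the frame of pan between -0.042 and 0.042 m) or (x of blank2 in the frame of pan between -0.042 and 0.042 m and x of blank3 in the frame of pan between -0.042 and 0.042 m and x of blank4 in the frame of pan between -0.042 and 0.042 m and x of blank5 in the frame of pan between -0.042 and 0.042 m) or (x of blank2 in the frame of pan between -0.042 and 0.042 m and x of blank3 in the frame of pan between -0.042 and 0.042 m and x of blank4 in the frame of pan between -0.042 and 0.042 m and x of blank6 in the frame of pan between -0.042 and 0.042 m) or (x of blank2 in the frame of pan between -0.042 and 0.042 m and x of blank3 in the frame of pan between -0.042 and 0.042 m and x of blank5 in the frame of pan between -0.042 and 0.042 m and x of blank6 in the frame of pan between -0.042 and 0.042 m) or (x of blank2 in the frame of pan between -0.042 and 0.042 m and x of blank4 in the frame of pan between -0.042 and 0.042 m and x of blank5 in the frame of pan between -0.042 and 0.042 m and x of blank6 in the frame of pan between -0.042 and 0.042 m) or (x of blank3 in the frame of pan between -0.042 and 0.042 m and x of blank4 in the frame of pan between -0.042 and 0.042 m and x of blank5 in the frame of pan between -0.042 and 0.042 m and x of blank6 in the frame of pan between -0.042 and 0.042 m)) and x of any of blank1, blank2, blank3, blank4, blank5, blank6 in the frame of pan above 0.042 m and not (x of each of blank1, blank2, blank3, blank4 in the frame of pan above 0.042 m or x of each of blank1, blank2, blank3, blank5 in the frame of pan above 0.042 m or x of each of blank1, blank2, blank3, blank6 in the frame of pan above 0.042 m or x of each of blank1, blank2, blank4, blank5 in the frame of pan above 0.042 m or x of each of blank1, blank2, blank4, blank6 in the frame of pan above 0.042 m or x of each of blank1, blank2, blank5, blank6 in the frame of pan above 0.042 m or x of each of blank1, blank3, blank4, blank5 in the frame of pan above 0.042 m or x of each of blank1, blank3, blank4, blank6 in the frame of pan above 0.042 m or x of each of blank1, blank3, blank5, blank6 in the frame of pan above 0.042 m or x of each of blank1, blank4, blank5, blank6 in the frame of pan above 0.042 m or x of each of blank2, blank3, blank4, blank5 in the frame of pan above 0.042 m or x of each of blank2, blank3, blank4, blank6 in the frame of pan above 0.042 m or x of each of blank2, blank3, blank5, blank6 in the frame of pan above 0.042 m or x of each of blank2, blank4, blank5, blank6 in the frame of pan above 0.042 m or x of each of blank3, blank4, blank5, blank6 in the frame of pan above 0.042 m) and horizontal distance between rake and stand below 0.015 m and z of rake in the frame of stand below 0.014 m and angle between rake's own z axis and vertical below 0.35 rad); the robot touches nothing.
It fails at once if the rake presses on the pan or its bed with more than 15 N (contact force between rake and pan above 15 N).
It fails at once if the robot itself touches a blank (contact force between any of the fingers, the arm and blank1 above 0.5 N or contact force between any of the fingers, the arm and blank2 above 0.5 N or contact force between any of the fingers, the arm and blank3 above 0.5 N or contact force between any of the fingers, the arm and blank4 above 0.5 N or contact force between any of the fingers, the arm and blank5 above 0.5 N or contact force between any of the fingers, the arm and blank6 above 0.5 N).
It fails at once if a bystander is moved by more than 15 mm (distance of any of header_a, header_b, bushing, lantern from where it was at the start of the episode above 0.015 m).
It also fails if it takes over 64 s, if anything falls off the work surface, if the arm or the gripper's body presses on something with over 40 N, if the wrist force passes 120 N, or if a joint passes its speed limit or range.

## Working session

There is one attempt and no reset: what is moved stays moved. The work goes in short steps, Python scripts to look and compute and a tool call to move; the robot and the scene stay as the last step left them, time stands still between calls to the robot, and variables do not carry over. Pictures are saved under pics/ and viewed, and the job is handed in when it is done.

Besides the shell and the picture viewer there is one more tool, called after ">>>" in YAML: its name, and indented under it one key for each argument. servo_tool: Moves the arm, as the interface text tells. Scaled input: -1 to 1 covers 500 mm each way for a shift and pi/2 rad each way for a turn. Its arguments: {"type":"object","properties":{"moves":{"type":"array"},"squeeze":{"type":"number"}},"required":["moves"]}

```bash
mkdir -p pics; ls
python3 - <<'E'
from station import get_obs, camera, pinch_z
import cv2
o=get_obs(); print(o, pinch_z)
for n in("scene","top"):
    c=camera(n); cv2.imwrite(f"pics/{n}0.png",c["color"][:,:,::-1]); print(n,c["intrinsics"],c["distortion"],c["rvec"],c["tvec"])
E
```

```text
pics
{'time_s': 0.0, 'qpos': array([-1.31962111e+00,  3.00448129e-01,  1.52157558e+00,  3.28217248e-06,
        1.32070494e+00, -6.66061948e-02]), 'joint_vel': array([-0.00071718, -0.00246069, -0.00078996,  0.00164066, -0.00149853,
       -0.00049883]), 'tau': array([ 9.25650675e-04, -5.31807804e+01, -3.52735877e+01,  7.08749355e-02,
        2.44231615e-02, -1.06952771e-04]), 'ee_pos': array([ 0.1717825 , -0.52220964,  0.20490126]), 'eef_rot': array([-3.14045939e+00, -7.87803843e-05,  3.17780552e-01]), 'force': array([-0.43764976,  0.1594188 , -0.21931323]), 'moment': array([ 0.01849424,  0.03788629, -0.01190242]), 'grip_width': 0.09435410173488012} 0.0188
scene [[406.64593376   0.         327.21778275]
 [  0.         406.64593376 201.39694102]
 [  0.           0.           1.        ]] [-0.00288912  0.          0.          0.          0.        ] [ 0.93382982  2.68011141 -0.8117743 ] [ 0.45361369 -0.26245981  1.10945287]
top [[391.28323215   0.         317.76044882]
 [  0.         391.28323215 193.70950495]
 [  0.           0.           1.        ]] [-0.0050248  0.         0.         0.         0.       ] [ 2.10711425 -2.16554475  0.14048078] [0.01092977 0.59154254 0.80788956]
```

View pics/scene0.png

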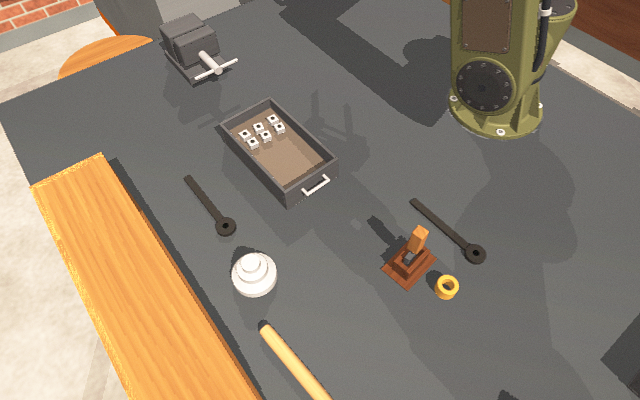

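View pics/top0.png

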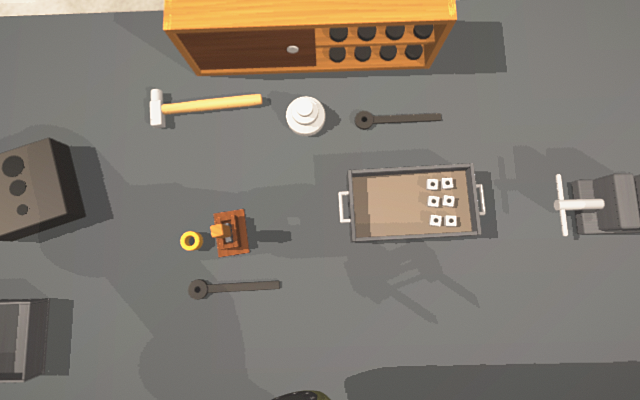

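```bash
cat > h.py <<'E'
import numpy as np, cv2
from station import get_obs, camera
from scipy.spatial.transform import Rotation as Rot
def cp(c): 
    R=cv2.Rodrigues(c["rvec"])[0]; return R,-R.T@np.ravel(c["tvec"])
def proj(c,p): return cv2.projectPoints(np.array(p,float).reshape(-1,1,3),c["rvec"],c["tvec"],c["intrinsics"],c["distortion"])[0].reshape(-1,2)
def ray(c,uv,z):
    R,C=cp(c); u=cv2.undistortPoints(np.array(uv,float).reshape(-1,1,2),c["intrinsics"],c["distortion"]).reshape(-1,2)
    d=np.c_[u,np.ones(len(u))]@R; t=(z-C[2])/d[:,2]; return C+d*t[:,None]
E
python3 - <<'E'
from h import *
np.set_printoptions(precision=4,suppress=True)
cs={n:camera(n) for n in("scene","top")}
for n,c in cs.items():
    print(n,cp(c)[1],proj(c,[[0.172,-.522,.205],[0,0,0],[.5,0,0],[.5,.2,0],[.5,-.2,0]]))
c=cs["top"]
cv2.imwrite("pics/panz.png",cv2.resize(c["color"][140:260,330:500,::-1],None,fx=4.5,fy=4.5,interpolation=cv2.INTER_CUBIC))
cv2.imwrite("pics/stz.png",cv2.resize(c["color"][190:310,160:290,::-1],None,fx=5,fy=5,interpolation=cv2.INTER_CUBIC))
c=cs["scene"]
cv2.imwrite("pics/stz2.png",cv2.resize(c["color"][190:310,360:500,::-1],None,fx=5,fy=5,interpolation=cv2.INTER_CUBIC))
cv2.imwrite("pics/panz2.png",cv2.resize(c["color"][90:210,210:350,::-1],None,fx=5,fy=5,interpolation=cv2.INTER_CUBIC))
E
```

```text
scene [0.8725 0.3722 0.7783] [[325.137  -28.8505]
 [493.3729 105.26  ]
 [353.9988 199.7742]
 [416.1076 261.9117]
 [302.4292 148.1866]]
top [ 0.4656 -0.018   0.8864] [[645.3772 428.9096]
 [323.0398 479.4378]
 [316.8562 236.8411]
 [228.4927 239.1996]
 [405.8221 234.4441]]
```

View pics/panz.png

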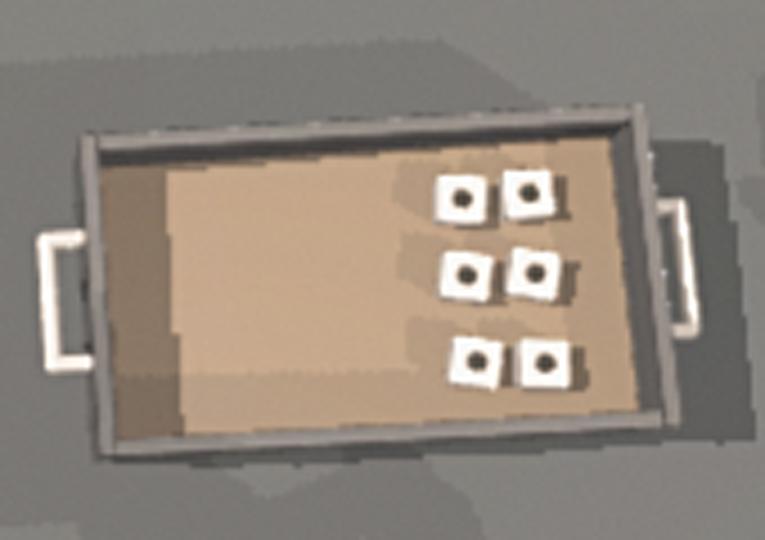

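View pics/stz.png

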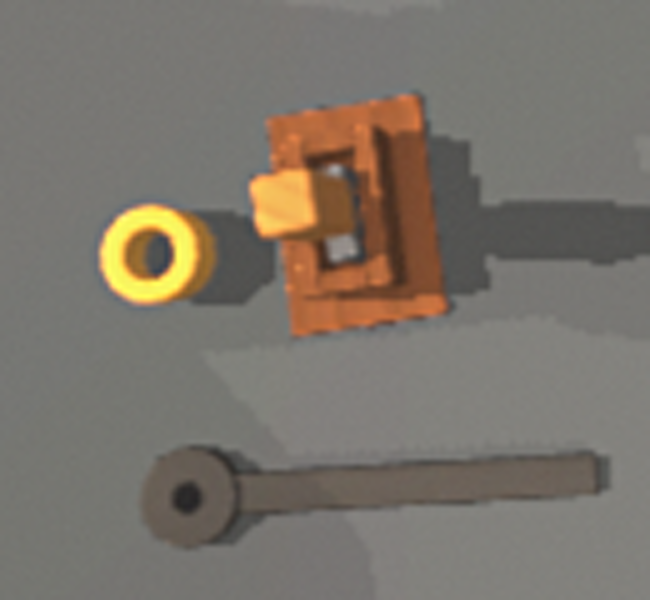

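View pics/stz2.png

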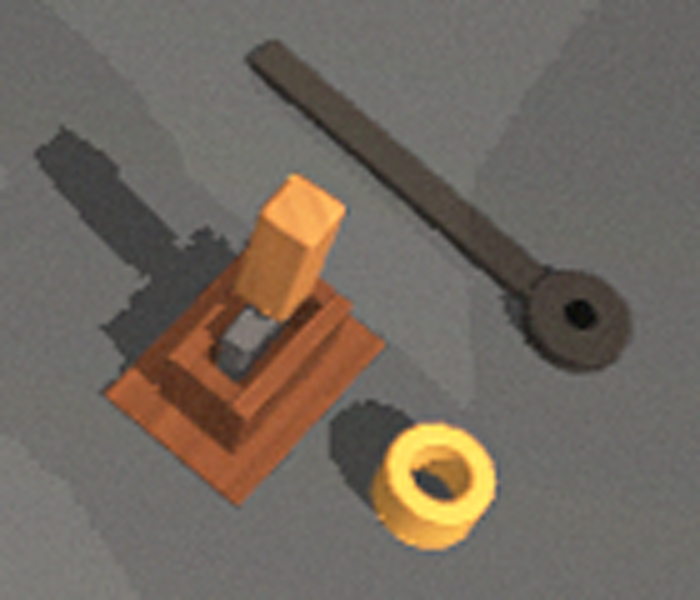

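View pics/panz2.png

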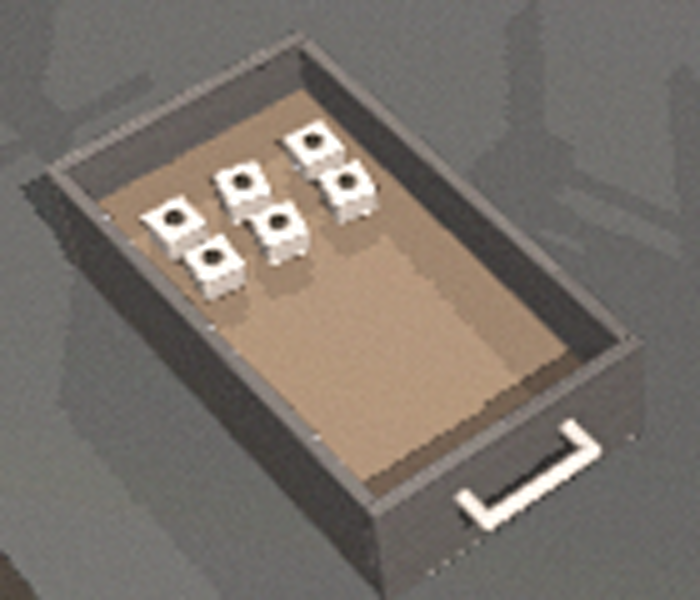

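```bash
cat > m.py <<'E'
from h import *
np.set_printoptions(precision=4,suppress=True)
cs={n:camera(n) for n in("scene","top")}
def Z(U,s,off): return (np.array(U,float)+.5)/s-.5+np.array(off)
def rep(name,n,U,s,off,z):
    P=ray(cs[n],Z(U,s,off),z); r=cv2.minAreaRect(P[:,:2].astype(np.float32)*1000)
    print(name,n,P[:,:2].round(4).tolist(),"c",P.mean(0)[:2].round(4),"edges",[ (round(1000*float(np.linalg.norm(P[i]-P[i-1])),1),round(float(np.degrees(np.arctan2(*(P[i]-P[i-1])[[1,0]]))),1)) for i in range(4)])
rep("pan","top",[(82,138),(642,107),(678,422),(100,456)],4.5,(330,140),.07)
rep("pan","scene",[(302,38),(640,342),(375,510),(50,170)],5,(210,90),.07)
rep("foot","top",[(267,117),(418,95),(450,312),(293,335)],5,(160,190),.004)
rep("foot","scene",[(105,393),(240,505),(385,345)],5,(360,190),.004) if 0 else None
P=ray(cs["scene"],Z([(105,393),(240,505),(385,345)],5,(360,190)),.004);print("foot sc",P, "c",(P[0]+P[2])/2)
rep("rake","top",[(250,182),(307,168),(322,230),(263,240)],5,(160,190),.133)
rep("rake","scene",[(295,175),(345,210),(303,248),(262,213)],5,(360,190),.133)
P=ray(cs["top"],Z([(153,254)],5,(160,190)),.03);print("bush",P)
E
python3 m.py
```

```text
pan top [[0.6362, -0.0709], [0.6433, -0.3348], [0.4953, -0.3389], [0.4869, -0.0736]] c [ 0.5654 -0.2045] edges [(149.3, 1.0), (264.1, -88.5), (148.0, -178.4), (265.4, 91.8)]
pan scene [[0.4968, -0.3359], [0.4888, -0.0758], [0.6355, -0.0743], [0.643, -0.3348]] c [ 0.566  -0.2052] edges [(146.2, -179.6), (260.2, 91.8), (146.8, 0.6), (260.7, -88.4)]
foot top [[0.5601, 0.2349], [0.5682, 0.1659], [0.4701, 0.1513], [0.4617, 0.2219]] c [0.515  0.1935] edges [(99.2, 7.5), (69.5, -83.3), (99.2, -171.5), (71.0, 96.8)]
foot sc [[0.5694 0.1654 0.004 ]
 [0.56   0.2347 0.004 ]
 [0.4629 0.2222 0.004 ]] c [0.5162 0.1938 0.004 ]
rake top [[0.5212, 0.2042], [0.526, 0.1821], [0.502, 0.176], [0.4987, 0.1988]] c [0.512  0.1903] edges [(23.1, 13.4), (22.6, -77.7), (24.8, -165.9), (23.0, 98.1)]
rake scene [[0.5064, 0.1792], [0.5028, 0.2009], [0.526, 0.2024], [0.5273, 0.183]] c [0.5156 0.1914] edges [(21.2, -169.6), (22.0, 99.5), (23.3, 3.8), (19.4, -86.2)]
bush [[0.4984 0.2768 0.03  ]]
```

```bash
cat >> h.py <<'E'
PC=np.array([.5658,-.2048]); PY=np.radians(91.7)
px=np.array([np.cos(PY),np.sin(PY)]); py=np.array([-px[1],px[0]])
def topan(P): d=np.atleast_2d(P)[:,:2]-PC; return np.c_[d@px,d@py]
def frompan(x,y): return PC+x*px+y*py
def blanks(c,slope=.05):
    # white blobs inside pan: tops
    im=c["color"].astype(int); m=((im.min(2)>170)&(im.max(2)-im.min(2)<40)).astype(np.uint8)
    n,l,s,ce=cv2.connectedComponentsWithStats(m); out=[]
    for i in range(1,n):
        if s[i,4]<25: continue
        z=.053
        for _ in range(2):
            p=topan(ray(c,[ce[i]],z))[0]; z=.04-(p[0]+.126)*slope+.016
        if abs(p[0])<.128 and abs(p[1])<.07: out.append((p*1000).round(1).tolist()+[int(s[i,4])])
    return out
def rel(target,yaw,ctf=True):
    """normalised row for target tcp pos [x,y,z], tool down with yaw"""
    o=get_obs(); R0=Rot.from_euler("xyz",o["eef_rot"]); Rt=Rot.from_euler("xyz",[np.pi,0,yaw])
    t=R0.inv().apply(np.array(target)-o["ee_pos"])/.5; w=(R0.inv()*Rt).as_rotvec()/(np.pi/2)
    return np.round(np.r_[w,t],4)
E
python3 - <<'E'
from h import *
np.set_printoptions(precision=4,suppress=True)
print(blanks(camera("top")));print(blanks(camera("scene")))
for z in(.2,.082): print(rel([.515,.192,z],np.radians(7.2)), np.linalg.norm(rel([.515,.192,z],0)[3:])*.5)
E
```

```text
[[-48.1, -37.4, 101], [-79.6, -37.9, 95], [-78.3, 0.8, 103], [-46.6, -0.5, 100], [-47.5, 40.5, 102], [-78.2, 42.9, 100]]
[[-58.6, 39.6, 140], [-58.0, -3.1, 154], [-60.3, -40.3, 148]]
[-0.0001  0.      0.1223  1.0984 -1.1428  0.0109] 0.7925580751591647
[-0.0001  0.      0.1223  1.0984 -1.1428  0.2469] 0.8020963174706639
```

>>> servo_tool:
  moves:
    - [[0,0,0.01,0.04,-0.042,0,0],[0,0,0.02,0.09,-0.094,0,0],[0,0,0.03,0.145,-0.151,0,0],[0,0,0.04,0.2,-0.208,0,0],[0,0,0.05,0.255,-0.265,0,0],[0,0,0.06,0.31,-0.322,0,0],[0,0,0.07,0.365,-0.38,0,0],[0,0,0.08,0.42,-0.437,0,0],[0,0,0.09,0.475,-0.494,0,0],[0,0,0.1,0.53,-0.551,0,0],[0,0,0.11,0.585,-0.608,0,0],[0,0,0.12,0.64,-0.666,0,0]]

```text
time_s: 1.4
ee_pos: [0.3722, -0.1043, 0.2058]
eef_rot: [3.141, -0.001, 0.128]
force: [0.6, -0.4, -0.9]
grip_width: 0.094
```

Run:
```python
from h import *
o=get_obs();print(o["time_s"],o["ee_pos"],o["eef_rot"],rel([.515,.192,.2],np.radians(7.2)))
```

```text
1.4 [ 0.37215814 -0.10425516  0.20576633] [ 3.14126970e+00 -8.10481656e-04  1.28277216e-01] [ 2.000e-04 -5.000e-04  1.700e-03  3.591e-01 -5.511e-01  1.160e-02]
```

>>> servo_tool:
  moves:
    - [[0,0,0.002,0.042,-0.064,0,0],[0,0,0.002,0.084,-0.129,0,0],[0,0,0.002,0.126,-0.193,0,0],[0,0,0.002,0.168,-0.258,0,0],[0,0,0.002,0.21,-0.322,0,0],[0,0,0.002,0.252,-0.387,0.005,0],[0,0,0.002,0.294,-0.451,0.01,0],[0,0,0.002,0.33,-0.51,0.012,0],[0,0,0.002,0.359,-0.551,0.012,0],[0,0,0.002,0.359,-0.551,0.012,0],[0,0,0.002,0.359,-0.551,0.012,0]]

```text
time_s: 2.32
ee_pos: [0.5148, 0.1927, 0.1992]
eef_rot: [3.141, 0.0, 0.127]
force: [0.1, -0.1, 0.1]
grip_width: 0.0941
```

Run:
```python
from h import *
o=get_obs();print(o["time_s"],o["ee_pos"],o["eef_rot"],rel([.515,.192,.081],np.radians(7.2)))
```

```text
2.3167 [0.51482338 0.19270601 0.19922656] [3.14109601e+00 1.94424595e-04 1.26858727e-01] [3.000e-04 1.000e-04 8.000e-04 2.000e-04 1.300e-03 2.365e-01]
```

>>> servo_tool:
  moves:
    - [[0,0,0,0,0.001,0.06,0.2],[0,0,0,0,0.001,0.12,0.2],[0,0,0,0,0.001,0.17,0.2],[0,0,0,0,0.001,0.21,0.2],[0,0,0,0,0.001,0.236,0.2],[0,0,0,0,0.001,0.236,0.5],[0,0,0,0,0.001,0.236,0.8],[0,0,0,0,0.001,0.236,1],[0,0,0,0,0.001,0.236,1],[0,0,0,0,0.001,0.236,1],[0,0,0,0,0.001,0.236,1],[0,0,0,0,0.001,0.236,1]]
  squeeze: 30

```text
time_s: 3.32
ee_pos: [0.515, 0.1922, 0.0816]
eef_rot: [3.141, -0.0, 0.127]
force: [-0.5, 1.1, 0.7]
grip_width: 0.0318
```

Run:
```python
from h import *
o=get_obs();print(o)
c=camera("scene")
cv2.imwrite("pics/g1.png",cv2.resize(c["color"][150:310,340:500,::-1],None,fx=3.7,fy=3.7))
```

```text
{'time_s': 3.3167, 'qpos': array([ 2.90775869e-01,  4.32372837e-01,  1.64823929e+00, -5.77591494e-04,
        1.06061531e+00,  1.73497397e+00]), 'joint_vel': array([ 0.00123376,  0.00297423,  0.00145221,  0.00086165, -0.00048113,
       -0.00037527]), 'tau': array([-4.77012678e-02, -5.65061545e+01, -3.10532749e+01,  9.18249716e-04,
       -7.13613094e-02, -1.22050933e-03]), 'ee_pos': array([0.51500507, 0.1921807 , 0.08164133]), 'eef_rot': array([ 3.14115497e+00, -4.42636839e-04,  1.26880292e-01]), 'force': array([-0.48642681,  1.06018582,  0.66520829]), 'moment': array([ 0.04288294,  0.03060194, -0.01215837]), 'grip_width': 0.03180006165784797}
```

View pics/g1.png

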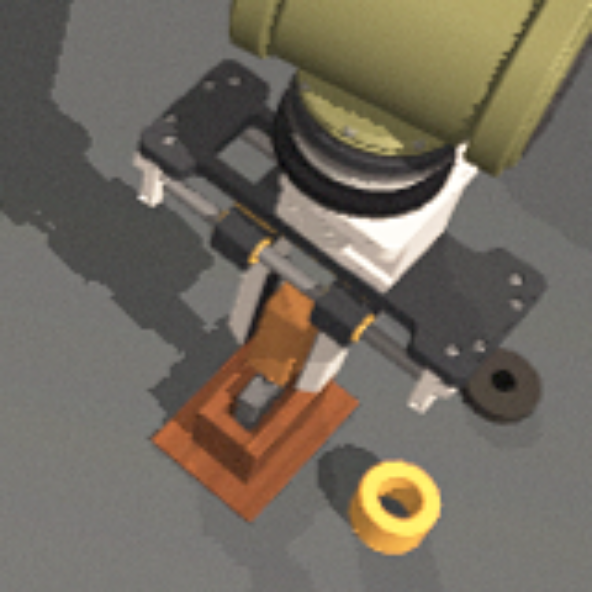

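>>> servo_tool:
  moves:
    - [[0,0,0,0,0,0,1],[0,0,0,0,0,0,1],[0,0,0,0,0,0,1],[0,0,0,0,0,0,1],[0,0,0,0,0,0,1],[0,0,0,0,0,0,1]]
  squeeze: 40

```text
time_s: 3.87
ee_pos: [0.5149, 0.1922, 0.0815]
eef_rot: [3.141, -0.0, 0.127]
force: [-0.7, 0.1, -1.1]
grip_width: 0.0242
```

Run:
```python
from h import *
o=get_obs();print(o["ee_pos"],o["force"],o["moment"],o["grip_width"])
```

```text
[0.51494238 0.19217049 0.08148341] [-0.68204954  0.11594385 -1.08919585] [-0.03312831  0.09696555  0.02854473] 0.024174953161686004
```

>>> servo_tool:
  moves:
    - [[0,0,0,0,0,-0.02,1],[0,0,0,0,0,-0.06,1],[0,0,0,0,0,-0.12,1],[0,0,0,0,0,-0.18,1],[0,0,0,0,0,-0.21,1],[0,0,0,0,0,-0.21,1],[0,0,0,0,0,-0.21,1],[0,0,0,0,0,-0.21,1],[0,0,0,0,0,-0.21,1]]

```text
time_s: 4.62
ee_pos: [0.5143, 0.192, 0.1849]
eef_rot: [3.141, 0.002, 0.127]
force: [0.3, 0.1, -3.3]
grip_width: 0.0242
```

Run:
```python
from h import *
for i in range(3):
    o=get_obs();print(o["time_s"],o["ee_pos"],o["force"],o["moment"],o["grip_width"])
    c=camera("scene");d=camera("top")
cv2.imwrite("pics/l1.png",cv2.resize(c["color"][100:310,300:520,::-1],None,fx=2.8,fy=2.8))
cv2.imwrite("pics/l2.png",cv2.resize(d["color"][150:310,150:310,::-1],None,fx=3.7,fy=3.7))
```

```text
4.6167 [0.51429529 0.19203896 0.18492936] [ 0.33429334  0.05580197 -3.26698663] [ 0.01170028  0.03407365 -0.00958005] 0.02420521227462783
4.7167 [0.51453898 0.19206964 0.18530654] [ 1.12479331 -0.55026881 -2.24233951] [0.00265112 0.01413155 0.04305829] 0.023946317287875763
4.8167 [0.51471066 0.19217166 0.1857692 ] [-0.59372074  0.70522068 -2.89158789] [ 0.06127912  0.05275615 -0.06388859] 0.023855432554496285
```

View pics/l1.png

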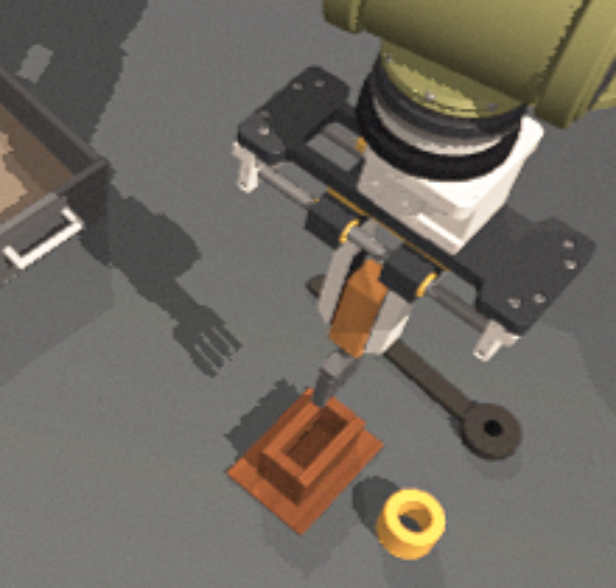

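View pics/l2.png

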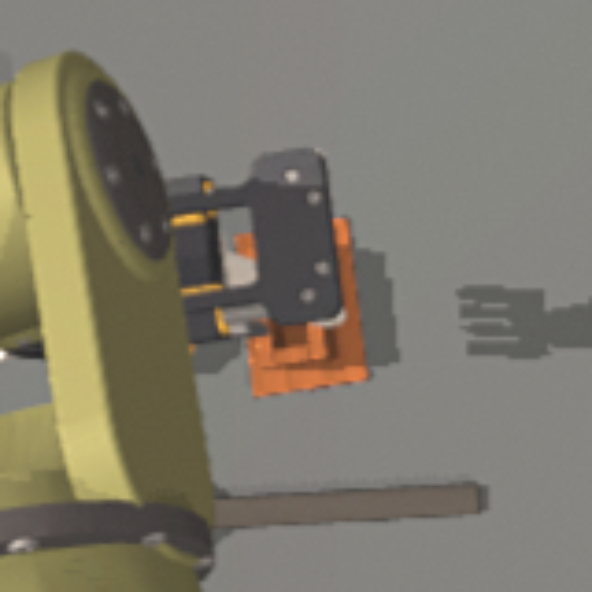

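Run:
```python
from h import *
p=frompan(-.108,-.041);print(p,rel([*p,.185],np.radians(1.7)))
```

```text
[ 0.60998591 -0.31153615] [4.0000e-04 2.0000e-04 6.1900e-02 6.1200e-02 1.0235e+00 2.8000e-03]
```

>>> servo_tool:
  moves:
    - [[0,0,0.005,0.003,0.04,0,1],[0,0,0.01,0.006,0.11,0,1],[0,0,0.02,0.011,0.185,0,1],[0,0,0.025,0.015,0.26,0,1],[0,0,0.03,0.02,0.335,0,1],[0,0,0.035,0.025,0.41,0,1],[0,0,0.04,0.03,0.485,0,1],[0,0,0.045,0.035,0.56,0,1],[0,0,0.05,0.04,0.635,0,1],[0,0,0.055,0.045,0.71,0,1],[0,0,0.06,0.05,0.785,0,1],[0,0,0.062,0.055,0.84,0,1]]

```text
time_s: 5.92
ee_pos: [0.5951, -0.224, 0.186]
eef_rot: [3.141, 0.001, 0.028]
force: [-0.2, 0.4, -2.0]
grip_width: 0.0238
```

Run:
```python
from h import *
p=frompan(-.108,-.041);print(get_obs()["grip_width"],rel([*p,.185],np.radians(1.7)),rel([*p,.135],np.radians(1.7)))
```

```text
0.023779811577531777 [ 0.0005  0.0004 -0.0012  0.0248  0.1759  0.0022] [ 0.0005  0.0004 -0.0012  0.0249  0.1758  0.1022]
```

>>> servo_tool:
  moves:
    - [[0,0,0,0.01,0.06,0,1],[0,0,0,0.018,0.12,0,1],[0,0,0,0.025,0.165,0.01,1],[0,0,0,0.025,0.176,0.03,1],[0,0,0,0.025,0.176,0.045,1],[0,0,0,0.025,0.176,0.045,1],[0,0,0,0.025,0.176,0.045,1]]

```text
time_s: 6.5
ee_pos: [0.61, -0.3102, 0.1631]
eef_rot: [-3.141, 0.002, 0.029]
force: [-0.2, 0.6, -1.8]
grip_width: 0.0243
```

Run:
```python
from h import *
p=frompan(-.108,-.041)
for i in range(3):
    o=get_obs();print(o["ee_pos"],o["force"]);
    c=camera("scene");d=camera("top")
print(topan(o["ee_pos"]),rel([*p,.125],np.radians(1.7)))
cv2.imwrite("pics/p1.png",cv2.resize(c["color"][50:250,180:380,::-1],None,fx=3,fy=3))
cv2.imwrite("pics/p2.png",cv2.resize(d["color"][100:280,320:520,::-1],None,fx=3,fy=3))
```

```text
[ 0.60998178 -0.31023009  0.16305149] [-0.19505337  0.64563552 -1.82109319]
[ 0.61045807 -0.31047961  0.16437934] [-0.0550852   0.27783031 -2.1569133 ]
[ 0.61044488 -0.31084666  0.16449744] [-0.10408021  0.72943762 -2.28440616]
[[-0.10732444 -0.04147923]] [ 0.0008 -0.0001 -0.0009 -0.0007  0.0007  0.0785]
```

View pics/p1.png

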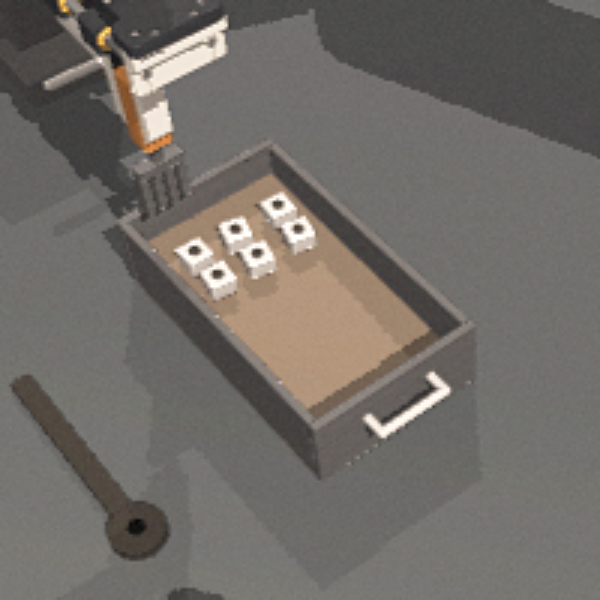

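View pics/p2.png

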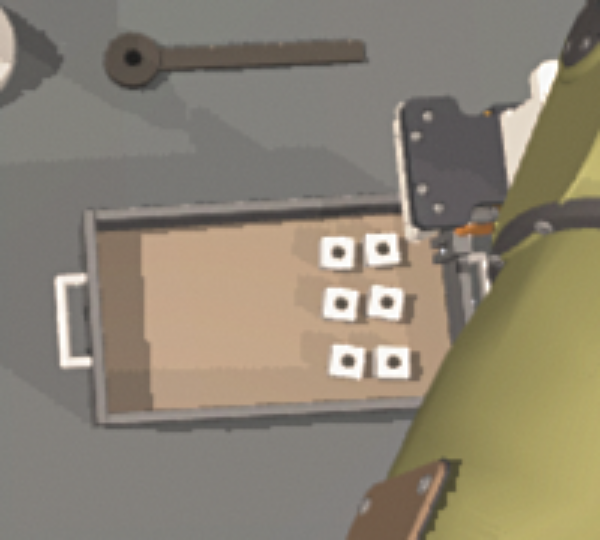

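Run:
```python
from h import *
c=camera("scene")
print(topan(ray(c,[[180+145/3,50+220/3],[180+187/3,50+193/3]],.088)))
cv2.imwrite("pics/p3.png",cv2.resize(c["color"][90:150,200:270,::-1],None,fx=10,fy=10,interpolation=cv2.INTER_CUBIC))
o=get_obs();print(o["ee_pos"],o["force"])
```

```text
[[-0.10200175 -0.06359256]
 [-0.10564116 -0.02213537]]
[ 0.61022903 -0.31127643  0.16407857] [ 0.12432546  0.29239546 -1.80279333]
```

View pics/p3.png

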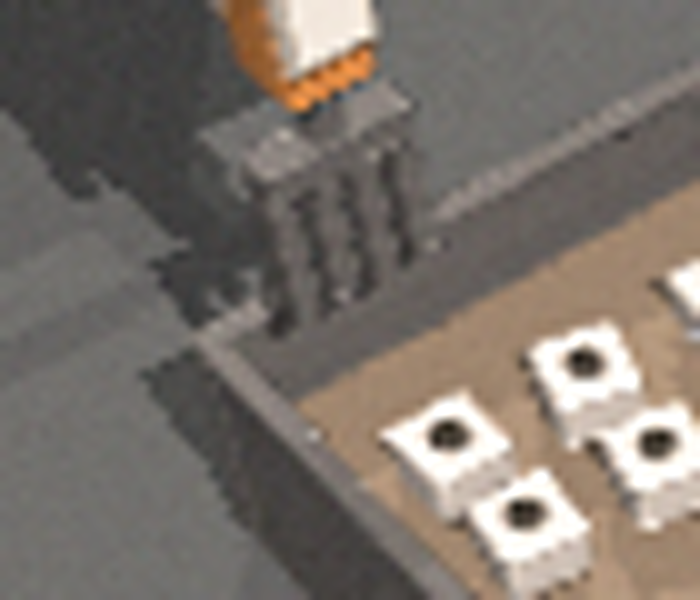

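>>> servo_tool:
  moves:
    - [[0,0,0,-0.003,0,0.02,1],[0,0,0,-0.003,0,0.045,1],[0,0,0,-0.003,0,0.065,1],[0,0,0,-0.003,0,0.08,1],[0,0,0,-0.003,0,0.084,1],[0,0,0,-0.003,0,0.084,1],[0,0,0,-0.003,0,0.084,1],[0,0,0,-0.003,0,0.084,1]]

```text
time_s: 7.52
ee_pos: [0.609, -0.3115, 0.1227]
eef_rot: [3.14, -0.001, 0.028]
force: [0.4, 0.0, -1.9]
grip_width: 0.0241
```

```bash
cat > s.py <<'E'
from h import *
def S(avg=0):
    F=[];Zs=[]
    o=get_obs();F.append(o["force"]);Zs.append(o["ee_pos"])
    for i in range(avg):
        camera("top"); o=get_obs();F.append(o["force"]);Zs.append(o["ee_pos"])
    print(round(o["time_s"],2),"tcp",o["ee_pos"].round(5),"tip z",(np.mean(Zs,0)[2]-.0755).round(5),"pan",(topan(o["ee_pos"])[0]*1000).round(1),"F",np.mean(F,0).round(2),"fz",np.round([f[2] for f in F],2),"rot",o["eef_rot"].round(4))
if __name__=="__main__":
    import sys; S(int(sys.argv[1]))
E
python3 s.py 4
```

```text
7.72 tcp [ 0.60886 -0.31144  0.1225 ] tip z 0.04714 pan [-107.9  -39.9] F [-0.18 -0.11 -2.27] fz [-1.89 -2.39 -2.13 -2.71 -2.26] rot [ 3.1401e+00 -5.0000e-04  2.8200e-02]
```

>>> servo_tool:
  moves:
    - [[0,0,0,0,0,0.005,1],[0,0,0,0,0,0.01,1],[0,0,0,0,0,0.014,1],[0,0,0,0,0,0.015,1],[0,0,0,0,0,0.015,1],[0,0,0,0,0,0.015,1]]

```text
time_s: 8.22
ee_pos: [0.6088, -0.3114, 0.1149]
eef_rot: [3.14, -0.0, 0.028]
force: [0.6, 0.2, -3.2]
grip_width: 0.0239
```

```bash
python3 s.py 3
```

```text
8.37 tcp [ 0.60888 -0.31147  0.11503] tip z 0.0395 pan [-107.9  -39.9] F [-0.24  0.01 -2.33] fz [-3.21 -2.32 -2.94 -0.86] rot [ 3.1401e+00 -5.0000e-04  2.8100e-02]
```

Noisy force (±0.8 N). Go 0.5–1 mm deeper.

>>> servo_tool:
  moves:
    - [[0,0,0,0,0,0.001,1],[0,0,0,0,0,0.002,1],[0,0,0,0,0,0.002,1],[0,0,0,0,0,0.002,1]]

```text
time_s: 8.7
ee_pos: [0.6089, -0.3115, 0.1143]
eef_rot: [3.14, -0.001, 0.028]
force: [0.0, 0.5, -0.9]
grip_width: 0.024
```

```bash
python3 s.py 3
```

```text
8.85 tcp [ 0.60894 -0.31151  0.11419] tip z 0.03873 pan [-107.9  -40. ] F [-0.14 -0.05 -0.  ] fz [-0.87  0.32  0.13  0.41] rot [ 3.1399e+00 -7.0000e-04  2.8100e-02]
```

>>> servo_tool:
  moves:
    - [[0,0,0,0,-0.004,0.0003,1],[0,0,0,0,-0.009,0.0006,1],[0,0,0,0,-0.014,0.0009,1],[0,0,0,0,-0.019,0.0012,1],[0,0,0,0,-0.024,0.0015,1],[0,0,0,0,-0.028,0.0017,1],[0,0,0,0,-0.028,0.0017,1]]

```text
time_s: 9.43
ee_pos: [0.6086, -0.297, 0.1134]
eef_rot: [3.14, -0.001, 0.029]
force: [-0.4, -0.0, 1.0]
grip_width: 0.0239
```

```bash
python3 s.py 3
```

```text
9.58 tcp [ 0.60862 -0.29719  0.11332] tip z 0.03785 pan [-93.6 -40.1] F [-0.19  0.71  0.56] fz [ 1.03 -0.47  0.73  0.97] rot [ 3.1405e+00 -8.0000e-04  2.8200e-02]
```

>>> servo_tool:
  moves:
    - [[0,0,0,0,-0.006,0.0004,1],[0,0,0,0,-0.012,0.0008,1],[0,0,0,0,-0.018,0.0011,1],[0,0,0,0,-0.024,0.0015,1],[0,0,0,0,-0.03,0.0018,1],[0,0,0,0,-0.036,0.0022,1],[0,0,0,0,-0.042,0.0025,1],[0,0,0,0,-0.048,0.0028,1],[0,0,0,0,-0.054,0.0032,1],[0,0,0,0,-0.06,0.0035,1]]

```text
time_s: 10.42
ee_pos: [0.6078, -0.267, 0.1116]
eef_rot: [3.14, -0.001, 0.028]
force: [-0.4, -2.2, 1.3]
grip_width: 0.0236
```

```bash
python3 s.py 3
```

```text
10.57 tcp [ 0.60782 -0.26663  0.1115 ] tip z 0.03603 pan [-63.1 -40.2] F [ 0.06 -0.79  1.36] fz [1.26 1.69 1.56 0.91] rot [ 3.1413e+00 -7.0000e-04  2.8500e-02]
```

>>> servo_tool:
  moves:
    - [[0,0,0,0,-0.007,0.0003,1],[0,0,0,0,-0.016,0.0008,1],[0,0,0,0,-0.025,0.0013,1],[0,0,0,0,-0.034,0.0018,1],[0,0,0,0,-0.043,0.0023,1],[0,0,0,0,-0.052,0.0028,1],[0,0,0,0,-0.061,0.0033,1],[0,0,0,0,-0.07,0.0038,1],[0,0,0,0,-0.078,0.0042,1],[0,0,0,0,-0.086,0.0047,1],[0,0,0,0,-0.094,0.0051,1],[0,0,0,0,-0.1,0.0054,1]]

```text
time_s: 11.57
ee_pos: [0.6064, -0.2162, 0.1088]
eef_rot: [3.141, -0.001, 0.029]
force: [0.6, -2.8, 2.3]
grip_width: 0.0239
```

```bash
python3 s.py 2
python3 - <<'E'
from h import *
c=camera("scene")
cv2.imwrite("pics/r1.png",cv2.resize(c["color"][70:220,190:370,::-1],None,fx=4,fy=4))
E
```

```text
11.67 tcp [ 0.60644 -0.21593  0.10879] tip z 0.03327 pan [-12.3 -40.3] F [ 0.36 -1.64  1.84] fz [2.33 1.38 1.81] rot [-3.1413e+00 -7.0000e-04  2.8900e-02]
```

View pics/r1.png

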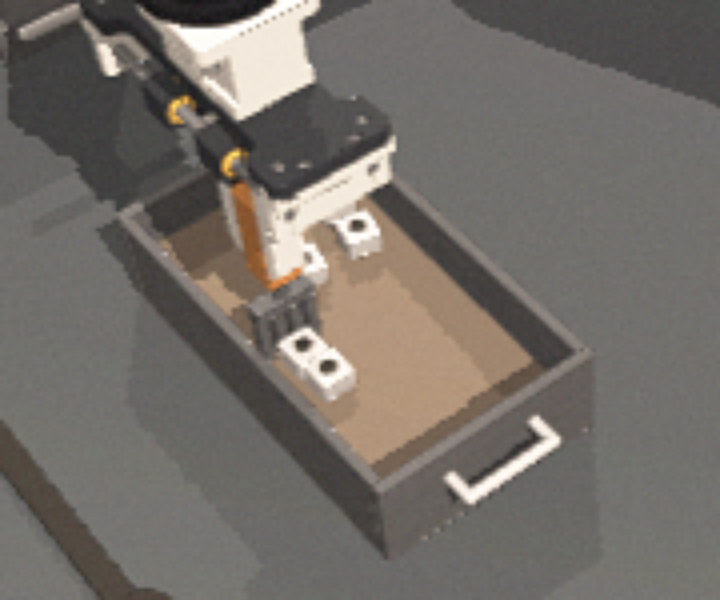

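>>> servo_tool:
  moves:
    - [[0,0,0,0,-0.008,0.0002,1],[0,0,0,0,-0.018,0.0007,1],[0,0,0,0,-0.028,0.0012,1],[0,0,0,0,-0.038,0.0017,1],[0,0,0,0,-0.048,0.0023,1],[0,0,0,0,-0.058,0.0028,1],[0,0,0,0,-0.068,0.0033,1],[0,0,0,0,-0.078,0.0038,1],[0,0,0,0,-0.087,0.0043,1],[0,0,0,0,-0.096,0.0047,1],[0,0,0,0,-0.104,0.0051,1],[0,0,0,0,-0.109,0.0054,1]]

```text
time_s: 12.72
ee_pos: [0.6048, -0.161, 0.106]
eef_rot: [-3.141, -0.0, 0.029]
force: [-0.2, -3.0, 0.4]
grip_width: 0.0241
```

```bash
python3 s.py 3
```

```text
12.87 tcp [ 0.60489 -0.16093  0.106  ] tip z 0.03051 pan [ 42.7 -40.4] F [-0.01  0.54  0.71] fz [0.43 1.27 0.84 0.29] rot [-3.1399e+00 -5.0000e-04  2.8900e-02]
```

Run:
```python
from h import *
p=frompan(-.108,.043);print(rel([*p,.165],np.radians(1.7)))
```

```text
[-1.100e-03 -3.000e-04 -5.000e-04 -1.664e-01  3.013e-01 -1.186e-01]
```

>>> servo_tool:
  moves:
    - [[0,0,0,0,0.006,-0.006,1],[0,0,0,0,0.006,-0.03,1],[0,0,0,0,0.006,-0.08,1],[0,0,0,-0.01,0.02,-0.115,1],[-0.001,0,0,-0.04,0.07,-0.119,1],[-0.001,0,0,-0.08,0.14,-0.119,1],[-0.001,0,0,-0.12,0.21,-0.119,1],[-0.001,0,0,-0.155,0.275,-0.119,1],[-0.001,0,0,-0.166,0.301,-0.119,1],[-0.001,0,0,-0.166,0.301,-0.119,1],[-0.001,0,0,-0.166,0.301,-0.119,1]]

```text
time_s: 13.78
ee_pos: [0.5261, -0.3142, 0.1657]
eef_rot: [-3.141, -0.001, 0.027]
force: [-0.3, 0.7, -2.1]
grip_width: 0.024
```

```bash
python3 s.py 2
python3 - <<'E'
from h import *
p=frompan(-.108,.043);print(rel([*p,.1225],np.radians(1.7)))
c=camera("scene");d=camera("top")
print(blanks(d,.054))
cv2.imwrite("pics/q1.png",cv2.resize(c["color"][70:220,190:370,::-1],None,fx=4,fy=4))
cv2.imwrite("pics/q2.png",cv2.resize(d["color"][120:270,330:510,::-1],None,fx=4,fy=4))
E
```

```text
13.88 tcp [ 0.5268  -0.31291  0.16549] tip z 0.09007 pan [-106.9   42.2] F [ 0.01  0.31 -2.03] fz [-2.11 -2.68 -1.3 ] rot [-3.1413e+00 -7.0000e-04  2.9800e-02]
[-0.0002 -0.0005  0.0001 -0.0017  0.0022  0.086 ]
[[71.8, -37.5, 182], [-99.4, 24.2, 74], [-78.8, 0.4, 99], [-46.7, -1.1, 90], [-47.4, 40.6, 101], [-78.0, 43.1, 100]]
```

View pics/q1.png

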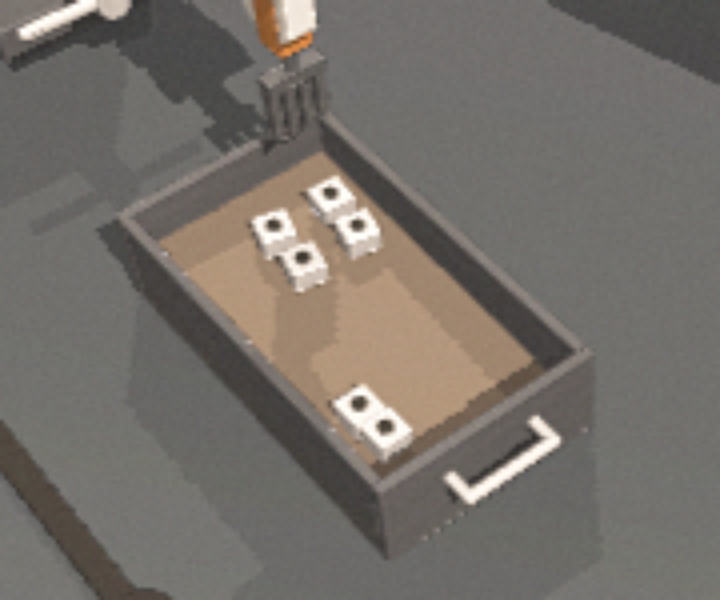

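View pics/q2.png

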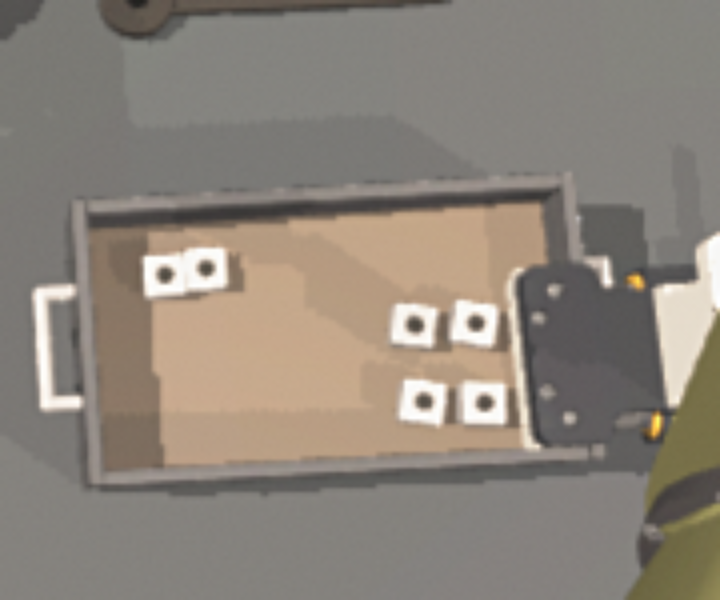

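>>> servo_tool:
  moves:
    - [[0,0,0,-0.002,0.002,0.02,1],[0,0,0,-0.002,0.002,0.045,1],[0,0,0,-0.002,0.002,0.065,1],[0,0,0,-0.002,0.002,0.08,1],[0,0,0,-0.002,0.002,0.086,1],[0,0,0,-0.002,0.002,0.09,1],[0,0,0,-0.002,0.002,0.094,1],[0,0,0,-0.002,0.002,0.098,1],[0,0,0,-0.002,0.002,0.1,1],[0,0,0,-0.002,0.002,0.101,1],[0,0,0,-0.002,0.002,0.101,1]]

```text
time_s: 14.9
ee_pos: [0.526, -0.3138, 0.1149]
eef_rot: [-3.141, -0.001, 0.03]
force: [-0.8, 0.9, -1.9]
grip_width: 0.0234
```

```bash
python3 s.py 3
```

```text
15.05 tcp [ 0.52601 -0.31375  0.11503] tip z 0.0395 pan [-107.7   43. ] F [-0.36 -0.05 -2.46] fz [-1.93 -2.19 -2.86 -2.87] rot [-3.1415e+00 -8.0000e-04  3.0500e-02]
```

>>> servo_tool:
  moves:
    - [[0,0,0,0,0,0.001,1],[0,0,0,0,0,0.0019,1],[0,0,0,0,-0.003,0.0021,1],[0,0,0,0,-0.009,0.0024,1],[0,0,0,0,-0.016,0.0028,1],[0,0,0,0,-0.023,0.0031,1],[0,0,0,0,-0.03,0.0035,1],[0,0,0,0,-0.037,0.0039,1],[0,0,0,0,-0.044,0.0043,1],[0,0,0,0,-0.05,0.0046,1],[0,0,0,0,-0.056,0.0049,1],[0,0,0,0,-0.06,0.0051,1]]

```text
time_s: 16.05
ee_pos: [0.5251, -0.2835, 0.1126]
eef_rot: [3.142, -0.001, 0.031]
force: [0.3, -2.8, 0.5]
grip_width: 0.0238
```

```bash
python3 s.py 2
```

```text
16.15 tcp [ 0.5251  -0.28336  0.11249] tip z 0.03702 pan [-77.3  43. ] F [-0.05 -0.85  0.14] fz [ 0.48 -0.13  0.07] rot [-3.1412e+00 -7.0000e-04  3.0700e-02]
```

>>> servo_tool:
  moves:
    - [[0,0,0,0,-0.007,0.0006,1],[0,0,0,0,-0.016,0.0011,1],[0,0,0,0,-0.025,0.0016,1],[0,0,0,0,-0.034,0.0021,1],[0,0,0,0,-0.043,0.0026,1],[0,0,0,0,-0.052,0.0031,1],[0,0,0,0,-0.061,0.0036,1],[0,0,0,0,-0.07,0.0041,1],[0,0,0,0,-0.078,0.0045,1],[0,0,0,0,-0.086,0.0049,1],[0,0,0,0,-0.094,0.0054,1],[0,0,0,0,-0.098,0.0056,1]]

```text
time_s: 17.15
ee_pos: [0.5236, -0.2338, 0.1097]
eef_rot: [-3.141, -0.001, 0.031]
force: [0.3, -2.6, 1.3]
grip_width: 0.024
```

```bash
python3 s.py 1
python3 - <<'E'
from h import *
c=camera("scene")
cv2.imwrite("pics/r2.png",cv2.resize(c["color"][70:220,190:370,::-1],None,fx=4,fy=4))
E
```

```text
17.2 tcp [ 0.5236  -0.23371  0.10969] tip z 0.03418 pan [-27.6  43. ] F [-0.09 -1.78  1.39] fz [1.3  1.48] rot [-3.141e+00 -7.000e-04  3.100e-02]
```

View pics/r2.png

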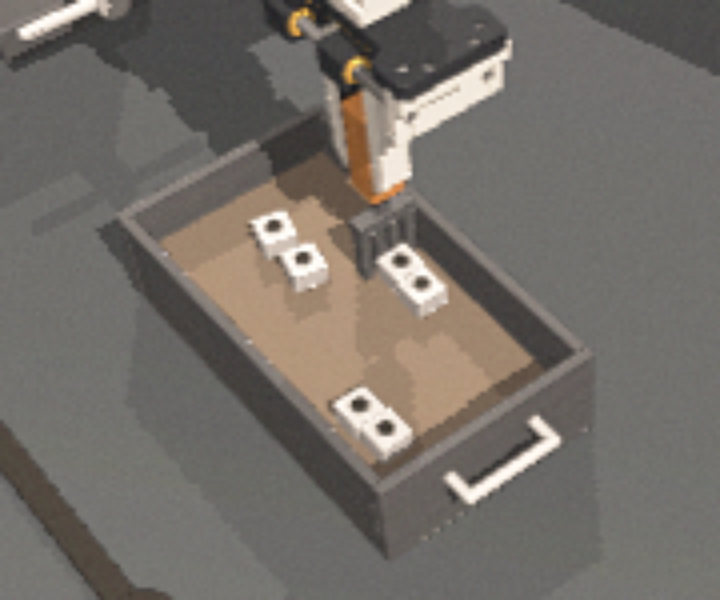

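Run:
```python
from h import *
print(rel([.515,.1922,.185],.127))
```

```text
[-6.000e-04 -3.000e-04 -6.110e-02  9.400e-03 -8.524e-01 -1.498e-01]
```

>>> servo_tool:
  moves:
    - [[0,0,0,0,0.006,-0.006,1],[0,0,0,0,0.006,-0.03,1],[0,0,0,0,0.006,-0.08,1],[0,0,0,0,0,-0.13,1],[0,0,-0.01,0,-0.04,-0.15,1],[0,0,-0.015,0.001,-0.11,-0.15,1],[0,0,-0.02,0.002,-0.18,-0.15,1],[0,0,-0.025,0.003,-0.25,-0.15,1],[0,0,-0.03,0.004,-0.32,-0.15,1],[0,0,-0.035,0.005,-0.39,-0.15,1],[0,0,-0.04,0.006,-0.46,-0.15,1],[0,0,-0.045,0.007,-0.53,-0.15,1]]

```text
time_s: 18.25
ee_pos: [0.5185, 0.0326, 0.1858]
eef_rot: [-3.14, -0.001, 0.102]
force: [0.6, 0.5, -3.5]
grip_width: 0.0234
```

```bash
python3 s.py 0
python3 - <<'E'
from h import *
print(rel([.515,.1922,.185],.127))
E
```

```text
18.25 tcp [0.5185  0.0326  0.18583] tip z 0.11033 pan [238.7  40.2] F [ 0.6   0.52 -3.5 ] fz [-3.5] rot [-3.1404e+00 -1.0000e-03  1.0160e-01]
[-0.0007 -0.0006 -0.0162  0.0254 -0.3183  0.002 ]
```

>>> servo_tool:
  moves:
    - [[0,0,-0.01,0.005,-0.06,0.002,1],[0,0,-0.016,0.01,-0.12,0.002,1],[0,0,-0.016,0.015,-0.18,0.002,1],[0,0,-0.016,0.02,-0.24,0.002,1],[0,0,-0.016,0.0254,-0.29,0.002,1],[0,0,-0.016,0.0254,-0.318,0.002,1],[0,0,-0.016,0.0254,-0.318,0.002,1],[0,0,-0.016,0.0254,-0.318,0.002,1],[0,0,-0.016,0.0254,-0.318,0.002,1],[0,0,-0.016,0.0254,-0.318,0.002,1]]

```text
time_s: 19.08
ee_pos: [0.5152, 0.1911, 0.1853]
eef_rot: [-3.141, -0.001, 0.126]
force: [0.2, 0.1, -2.2]
grip_width: 0.0237
```

```bash
python3 s.py 2
python3 - <<'E'
from h import *
c=camera("scene")
print(rel([.515,.1922,.0815],.127))
cv2.imwrite("pics/t1.png",cv2.resize(c["color"][150:310,360:500,::-1],None,fx=3.7,fy=3.7))
d=camera("top");print(blanks(d,.054))
E
```

```text
19.18 tcp [0.51515 0.19121 0.18516] tip z 0.10973 pan [397.3  38.9] F [ 0.63 -0.17 -2.49] fz [-2.22 -2.6  -2.66] rot [-3.1405e+00 -1.0000e-03  1.2560e-01]
[-0.0007 -0.0007 -0.0008 -0.0003 -0.0015  0.2073]
[[71.8, -37.4, 187], [-78.2, 0.6, 109], [-46.5, -0.5, 103], [2.0, 42.8, 143]]
```

View pics/t1.png

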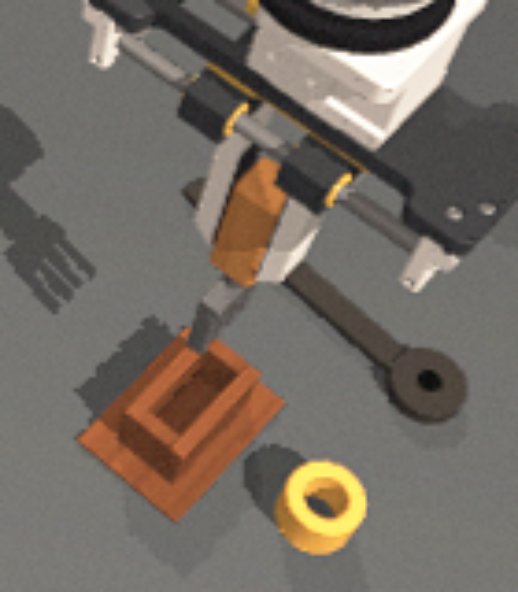

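>>> servo_tool:
  moves:
    - [[-0.001,-0.001,0,0,-0.0015,0.03,1],[-0.001,-0.001,0,0,-0.0015,0.07,1],[-0.001,-0.001,0,0,-0.0015,0.105,1],[-0.001,-0.001,0,0,-0.0015,0.13,1],[-0.001,-0.001,0,0,-0.0015,0.14,1],[-0.001,-0.001,0,0,-0.0015,0.15,1],[-0.001,-0.001,0,0,-0.0015,0.16,1],[-0.001,-0.001,0,0,-0.0015,0.165,1]]

```text
time_s: 19.95
ee_pos: [0.5153, 0.1923, 0.1026]
eef_rot: [3.141, 0.0, 0.126]
force: [-0.5, -0.3, -1.9]
grip_width: 0.0237
```

```bash
python3 s.py 1
python3 - <<'E'
from h import *
print(rel([.515,.1922,.0815],.127))
E
```

```text
20.0 tcp [0.51506 0.19227 0.1023 ] tip z 0.02696 pan [398.4  38.9] F [ 0.37 -0.17 -2.47] fz [-1.85 -3.09] rot [3.1411e+00 7.0000e-04 1.2590e-01]
[ 0.0003  0.0005 -0.0007 -0.0001  0.0001  0.0416]
```

Inside the slot without contact (tips 27 mm). Continue.

>>> servo_tool:
  moves:
    - [[0,0,0,0,0,0.01,1],[0,0,0,0,0,0.02,1],[0,0,0,0,0,0.028,1],[0,0,0,0,0,0.034,1],[0,0,0,0,0,0.037,1],[0,0,0,0,0,0.0395,1],[0,0,0,0,0,0.0405,1],[0,0,0,0,0,0.041,1],[0,0,0,0,0,0.041,1]]

```text
time_s: 20.75
ee_pos: [0.5152, 0.1923, 0.0819]
eef_rot: [3.141, 0.0, 0.126]
force: [0.3, 0.3, -2.9]
grip_width: 0.0237
```

```bash
python3 s.py 2
```

```text
20.85 tcp [0.51514 0.19228 0.08195] tip z 0.00645 pan [398.4  38.9] F [ 0.34  0.37 -2.38] fz [-2.88 -2.36 -1.89] rot [3.1411e+00 5.0000e-04 1.2590e-01]
```

>>> servo_tool:
  moves:
    - [[0,0,0,0,0,0.001,1],[0,0,0,0,0,0.001,1],[0,0,0,0,0,0.001,0.7],[0,0,0,0,0,0.001,0.65],[0,0,0,0,0,0.001,0.6],[0,0,0,0,0,0.001,0.5],[0,0,0,0,0,0.001,0.4],[0,0,0,0,0,0.001,0.3],[0,0,0,0,0,0.001,0.2],[0,0,0,0,0,0.001,0.1]]

```text
time_s: 21.68
ee_pos: [0.5151, 0.1923, 0.0815]
eef_rot: [3.141, 0.0, 0.126]
force: [-0.4, -0.3, 0.2]
grip_width: 0.0677
```

```bash
python3 s.py 1
python3 - <<'E'
from h import *
print(get_obs()["grip_width"])
c=camera("scene")
cv2.imwrite("pics/t2.png",cv2.resize(c["color"][150:310,360:500,::-1],None,fx=3.7,fy=3.7))
E
```

```text
21.73 tcp [0.51516 0.1923  0.08148] tip z 0.00598 pan [398.4  38.8] F [-0.65  0.08  0.38] fz [0.24 0.51] rot [3.1412e+00 4.0000e-04 1.2590e-01]
0.07158611876516902
```

View pics/t2.png

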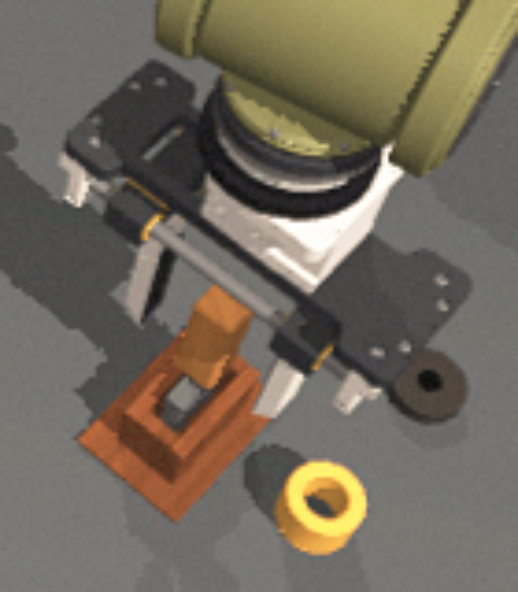

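The rake stands free and upright (handle top near zoomed (222,308)), with the fingers open on both sides of it. Raise straight up, then pull back.

>>> servo_tool:
  moves:
    - [[0,0,0,0,0,0,0],[0,0,0,0,0,-0.02,0],[0,0,0,0,0,-0.07,0],[0,0,0,0,0,-0.14,0],[0,0,0,0,0,-0.21,0],[0,0,0,0,0,-0.28,0],[0,0,0,-0.05,0.02,-0.3,0],[0,0,0,-0.12,0.07,-0.3,0],[0,0,0,-0.18,0.14,-0.3,0],[0,0,0,-0.22,0.21,-0.3,0],[0,0,0,-0.24,0.26,-0.3,0],[0,0,0,-0.24,0.26,-0.3,0]]

```text
time_s: 22.78
ee_pos: [0.4111, 0.045, 0.2328]
eef_rot: [3.14, -0.001, 0.123]
force: [-0.5, 0.6, -0.2]
grip_width: 0.0942
```

Run:
```python
from h import *
o=get_obs();print(o["time_s"],o["ee_pos"],o["grip_width"])
c=camera("scene");d=camera("top")
print(blanks(d,.054))
cv2.imwrite("pics/f1.png",c["color"][:,:,::-1])
cv2.imwrite("pics/f2.png",d["color"][:,:,::-1])
```

```text
22.7833 [0.41114182 0.04500214 0.23278878] 0.09420259374684381
[[71.5, -37.4, 181], [-78.7, 0.5, 100], [-46.9, -0.6, 98], [1.3, 43.4, 191]]
```

View pics/f1.png

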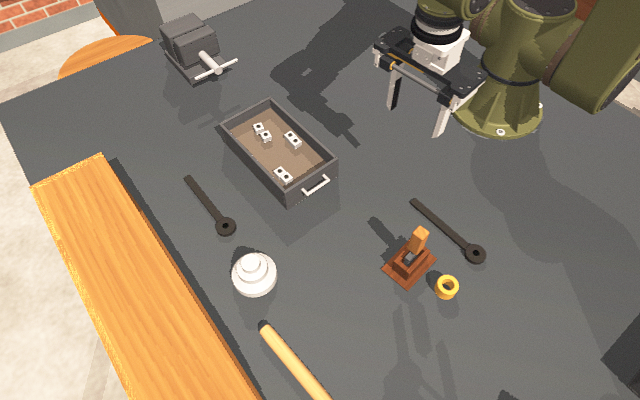

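View pics/f2.png

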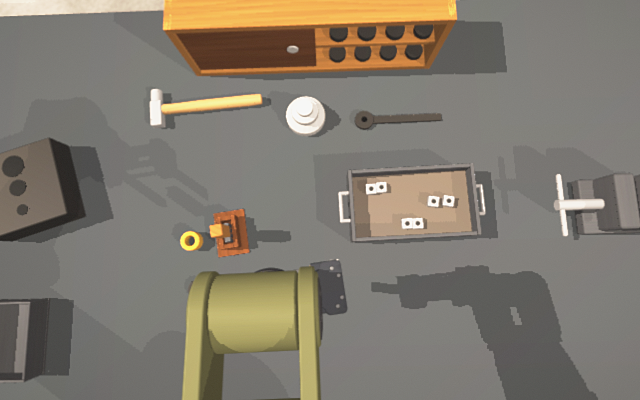

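```bash
python3 -c "
from station import hand_in
print(hand_in())"
```

```text
the job is handed in; nothing more can be done
None
```

The blanks are raked out two to each third of the pan. The rake is back upright in its slot, let go, and the arm is clear of everything. I handed the job in at about 23 s; it reports no verdict.

- **Raking:** I made two strokes with the teeth on the bed. One took the far file to the +x third, the other took the near file to the middle third. The middle file stayed where it was.
- **Bed slope and force:** The slope came out at about 0.054 rad. The bearing force in my readings was about 2.4–4.1 N, from a wrist signal with about ±0.8 N of noise. It was only read between strokes, so I have no reading of the force during the pulls.
- **Final blank positions:** The last top picture puts the pairs at pan x of about +61 and +82 mm, −10 and +12 mm, and −79 and −47 mm. All lie flat in a single layer. The touching pairs showed as one blob each, so those positions are the blob centre plus or minus half a blank.
- **Closest margin:** The blank at −47 mm is about 5 mm inside the −42 mm line. If it were over, the count would be 1/3/2, which is still within the limits.
- **Rake and bystanders:** In the last pictures the rake looks upright and centred in the stand, and none of the bystanders seems to have moved. I judged both by eye.

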